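# Find the hidden joist under a crate floor and stand the grit feeder on it

### The arm

A 6-joint arm with a two-finger parallel gripper is mounted at the origin on the work surface. World frame = base frame: x ahead of the robot, y to its left, z up, the work surface at z = 0. Lengths are in mm, angles in rad, forces in N, time in s.
With the tool pointing down it reaches from about 300 to 875 mm from the base axis. Payload 4.2 kg.
Tool frame: the origin (TCP) lies at the very end of the fingers, on their centre line; the grasp point (between the pads) lies 19 mm behind it; z points along the fingers, y is the direction in which the jaws open and shut (so a half turn about z gives the same grasp; the last joint's range is limited). The gripper opens to 85 mm and grips with 20 to 120 N. Pads are 22 mm wide; open, the fingers measure 114 mm over their backs; the gripper's body (76 mm by 85 mm) begins 54 mm behind the grasp point. The pads swing forward as they close: fully open they stand 13 mm farther back than shut.
Start: joints at [1.183, 0.32, 1.565, -0, 1.257, -0.02], TCP at [206.752, 536.559, 231.338] pointing down, gripper open.
Joint ranges: [-3.11, 3.11], [-0.84, 2.01], [0.21, 2.61], [-1.34, 4.49], [0.05, 2.63], [-2.56, 2.56]. Speed limits (rad/s): [2.57, 2.57, 3.14, 3.14, 3.14, 3.14].

### API

Orientations are given as a unit quaternion [w, x, y, z].
In Python, from bench import state, snapshot, workorder, finder gives the robot as it stands. The module is installed in compiled form; this text tells all that it offers.
- The arm moves only by the tool carry_out, never from a script. Its argument "targets" is a list of rows, each an object with "travel": the shift along the tool's x, y, z in cm, a list of three; "yaw": the turn about the tool's z in rad. In form: [{"travel": [x, y, z], "yaw": yaw}, ...]. A call has 1 to 20 rows; each row is the pose to reach, as a shift and turn from the pose measured when the call began, along the tool's axes at that moment; what a row does not reach only later rows make up. A row lasts 1/10 s, in which the tool goes at most 50 mm and 8.59 degrees, less where a joint would pass 70% of its speed; a pose out of reach is approached as far as the arm can. A call with a gripper value outside its range is refused whole. "fingers" is the opening in per cent of the stroke, from 0 (shut) to 100 (fully open), set as the call begins (left out, the last holds). The fingers move at their own pace and stop on an object; "force" is the grip in N (left out, the last holds). Time passes only in rows, so rows that repeat a pose let the fingers close. It gives the time, the measured TCP pose, the force and the opening at its end, in the units of the state.
- state(): the state, without advancing time (a new reading comes with each control period).
- snapshot(name): name is "side" or "top"; returns a dict with "img" (384x512x3 uint8, red, green, blue), "camera_matrix" (3x3 intrinsics, pixels), "T" (4x4, takes a point from camera to world coordinates). Camera axes: x right, y down, z forward; pixel columns grow to the right and rows downward; lengths in mm; the calibration is good to about 2 mm. A picture is of the moment at which its call begins. There is no depth.
- workorder.close_job(): hands the job in, once; it reports no verdict.
Trained networks look in a picture, given as the dict that the camera call returned (one of the last four; its "shot" number tells which), for a name from the list of things; names that differ only in an ending like _2 or _b are one class to them, and where a whole thing is asked for, a point or a joint stands for the part that bears it (a point fixed in the world has none). Each returns a list of dicts, best first, with "score" (0 to 1); they miss things now and then, are a little off and sometimes report something else, mostly with a low value. They report only what shows in the picture. A call takes as long as a camera call.
- finder.look_for(picture, name): "centre" ([column, row] in pixels, amid what is visible of it).
The state is a dict: "time_s": time; "joint_positions": joint angles; "qvel": joint speeds; "tau": joint torques, N m; "position": TCP position; "orientation": TCP orientation; "contact_force": force on the tool from outside, world axes, zero at the start; "wrist_torque": the same for the moment, N m; "opening": finger opening in mm.
Only numpy, scipy, OpenCV 4.12 (cv2) and the standard library are available. Lean on these libraries where they do the work, as an engineer would, in place of code of your own. Each camera call takes 0.05 s, during which the arm holds its last target. There are 200 camera calls.

### The job

The springy slatted floor of the chick crate sags except over one hidden joist that runs front to back beneath it. Press lightly along the floor with the closed fingertips (under 20 N) to feel where it turns stiff, then take the red-lidded feeder and stand it upright, without a bump, on the floor right over the joist so that the floor does not sag under it; do not let it down where the floor gives. Leave the other things alone.

Things in the scene. Friction and masses are not known exactly. Their poses are not given: they have to be found in the camera images.
- crate: Fixed wooden crate frame with a light-brown floor, 210 (x) x 372 (y) x 72 mm high, rims 18 mm thick. Origin: centre of its underside, on the table; x across the short side (away from the robot at yaw 0), y along the long side, z up. Floor: 21 slats along x, side by side, 16 mm pitch, round-edged so that a fingertip can slide over them; top 60 mm above the origin, 12 mm below the rims.
- floor_mid (a point): Centre of the floor's unloaded top. Each slat springs down 4 mm per newton, by itself (a fingertip covers 2 or 3: 1.3 to 2 mm per newton). One hidden joist, top 32 mm wide, runs along the crate's x axis below; its middle lies anywhere up to 100 mm either way along the crate's y from here. The 2 slats over it sink about 0.5 mm and are then hard. Along x the floor feels the same.
- feeder: The grit feeder to be placed: steel pot 60 mm diameter, 80 mm high, with a red lid (63 mm diameter at 76 to 84 mm height) and a red round knob on top, 36 mm diameter, from 84 to 121 mm height. Origin: centre of its flat underside; z up. 0.65 to 0.85 kg. Grasp it by the knob from above, at about 105 mm height.
- spare: A like feeder with a green lid and knob; leave it alone. Origin: centre of its underside.
- egg_tray: Blue egg tray with brown eggs, 150 x 200 x 70 mm; leave it alone. Origin: centre of its underside.
- mug: White mug, 76 mm diameter, 80 mm high. Origin: centre of its underside.
- brush: Hand brush lying on the table. Origin: on its underside.
- hammer: Hammer lying on the table. Origin: on its underside.
- screw_jar: Amber glass jar, 60 mm diameter, 80 mm high. Origin: centre of its underside.
- grit_bowl: Terracotta bowl, 100 mm diameter, 45 mm high. Origin: centre of its underside.

How it is judged (in metres and radians):
On the way, in this order (a step that is already met when the one before it is completed fails the run):
1. the floor is pressed with the fingertips (over 1.5 N for 0.2 s) while the red feeder still stands in its place (contact force between the fingers and crate above 1.5 N and distance of feeder from where it was at the start of the episode below 0.02 m), for 0.2 s.
2. the red feeder is lifted off the table (height (world z) of feeder above 0.03 m), for 0.1 s.
At the end, for the whole second after the job is handed in: the red feeder stands released, at rest and upright (within 4 degrees) on the crate floor inside the rims, and the floor has sunk less than 1.8 mm beneath its middle (z of feeder in the frame of crate between 0.0582 and 0.063 m and x of feeder in the frame of crate between -0.085 and 0.085 m and y of feeder in the frame of crate between -0.165 and 0.165 m and angle between feeder's own z axis and vertical below 0.07 rad and linear speed of feeder below 0.01 m/s and contact force between the fingers and feeder below 0.1 N and contact force between feeder and crate above 4 N); the robot touches nothing.
It fails at once if the fingers or arm press the crate with more than 20 N (contact force between any of the fingers, the arm and crate above 20 N).
It fails at once if the feeder is set down on the crate with a bump (over 35 N) (contact force between feeder and crate above 35 N).
It fails at once if the feeder is let down where the floor gives (it sinks more than 3 mm) (x of feeder in the frame of crate between -0.085 and 0.085 m and y of feeder in the frame of crate between -0.165 and 0.165 m and z of feeder in the frame of crate below 0.057 m).
It fails at once if another thing (green-lidded feeder, egg tray, mug, brush, hammer, jar, bowl) is moved by more than 30 mm (distance of any of spare, egg_tray, mug, brush, hammer, screw_jar, grit_bowl from where it was at the start of the episode above 0.03 m).
It also fails if it takes over 72 s, if anything falls off the work surface, if the arm or the gripper's body presses on something with over 40 N, if the wrist force passes 120 N, or if a joint passes its speed limit or range.

## Working session

There is one attempt and no reset: what is moved stays moved. The work goes in short steps, Python scripts to look and compute and a tool call to move; the robot and the scene stay as the last step left them, time stands still between calls to the robot, and variables do not carry over. Pictures are saved under pics/ and viewed, about 8 in all and at most 12, crops included, and the job is handed in when it is done.

Besides the shell and the picture viewer there is one more tool, called as a command line: name --argument value ..., lists and objects as JSON in quotes. carry_out: Moves the arm, as the interface text tells. Its arguments: {"type":"object","properties":{"targets":{"type":"array","items":{"type":"object","properties":{"travel":{"type":"array","items":{"type":"number"}},"yaw":{"type":"number"}}}},"fingers":{"type":"number"},"force":{"type":"number"}},"required":["targets"]}

```bash
mkdir -p pics; cat > h.py <<'E'
import numpy as np, cv2
from bench import state, snapshot, workorder, finder
def ray(p,uv,z):
    K=np.array(p["camera_matrix"]);T=np.array(p["T"])
    d=T[:3,:3]@np.linalg.solve(K,[uv[0],uv[1],1.]);o=T[:3,3]
    return o+d*(z-o[2])/d[2]
def proj(p,X):
    K=np.array(p["camera_matrix"]);T=np.array(p["T"])
    c=T[:3,:3].T@(np.array(X,float)-T[:3,3]);u=K@c;return u[:2]/u[2]
def save(p,n): cv2.imwrite(f"pics/{n}.png",cv2.cvtColor(np.array(p["img"]),cv2.COLOR_RGB2BGR))
E
python3 - <<'E'
from h import *
s=state();print(s)
for n in("top","side"):
    p=snapshot(n);save(p,n+"0");print(n,np.array(p["T"]).round(2).tolist())
    for t,z in(("crate",66),("feeder",100),("spare",100),("egg_tray",50),("mug",60),("screw_jar",60),("grit_bowl",40),("brush",15),("hammer",15)):
        print(t,[(np.round(r["score"],2),np.round(r["centre"],1).tolist(),ray(p,r["centre"],z).round(0).tolist()) for r in finder.look_for(p,t)[:2]])
E
```

```text
{'time_s': 0.0, 'joint_positions': array([ 1.18298016e+00,  3.20277689e-01,  1.56572009e+00, -1.19709587e-05,
        1.25741446e+00, -1.99912005e-02]), 'qvel': array([-4.19060623e-04,  5.51900347e-04,  1.75185521e-03, -4.58313444e-04,
        8.25701525e-05, -3.80081427e-04]), 'tau': array([ 5.57534840e-04, -4.15526533e+01, -2.34157115e+01,  1.27151070e-04,
        8.28541262e-03, -8.82760702e-06]), 'position': array([206.56975984, 536.07351588, 230.47449736]), 'orientation': array([-1.78653087e-04,  1.82875572e-01,  9.83135646e-01, -8.92098552e-04]), 'contact_force': array([-0.46075587,  0.17144805,  0.28839516]), 'wrist_torque': array([-0.03679903, -0.06736561, -0.00065216]), 'opening': 85.05240402468976}
top [[-0.0, -1.0, 0.07, 490.79], [-1.0, 0.0, 0.01, -17.84], [-0.01, -0.07, -1.0, 1166.09], [0.0, 0.0, 0.0, 1.0]]
crate [(np.float64(0.81), [285.3, 194.0], [568.0, -84.0, 66.0])]
feeder [(np.float64(0.68), [156.3, 183.3], [598.0, 297.0, 100.0])]
spare [(np.float64(0.85), [182.1, 225.7], [474.0, 219.0, 100.0])]
egg_tray [(np.float64(0.93), [230.2, 120.9], [797.0, 85.0, 50.0]), (np.
[... 520 characters left out ...]
at64(0.6), [287.0, 231.6], [550.0, -142.0, 66.0])]
feeder [(np.float64(0.79), [203.6, 158.7], [570.0, 250.0, 100.0])]
spare []
egg_tray [(np.float64(0.9), [291.0, 173.8], [768.0, 47.0, 50.0]), (np.float64(0.56), [403.9, 251.9], [728.0, -386.0, 50.0])]
mug [(np.float64(0.77), [330.4, 341.5], [389.0, -418.0, 60.0])]
screw_jar [(np.float64(0.64), [403.3, 251.3], [719.0, -387.0, 60.0])]
grit_bowl [(np.float64(0.97), [136.3, 168.5], [417.0, 435.0, 40.0]), (np.float64(0.35), [186.3, 184.8], [489.0, 243.0, 40.0])]
brush [(np.float64(0.89), [184.8, 233.8], [371.0, 83.0, 15.0])]
hammer [(np.float64(0.6), [283.1, 228.9], [590.0, -92.0, 15.0]), (np.float64(0.58), [376.0, 313.4], [545.0, -432.0, 15.0])]
```

View pics/top0.png

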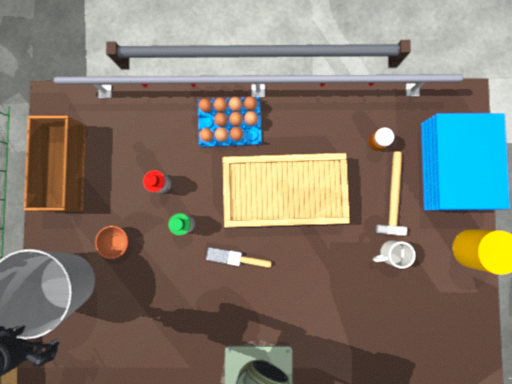

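View pics/side0.png

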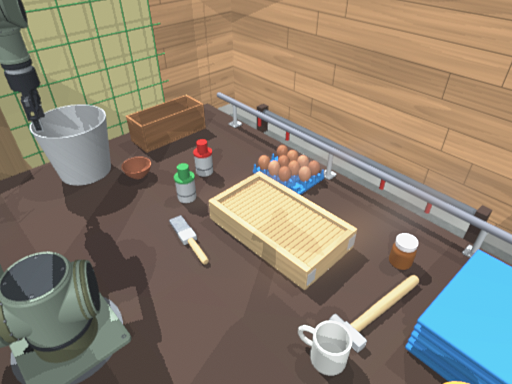

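The top view shows the crate at (286,190), nearly square to the axes. The red feeder is at (155,182), the green one at (180,224), and the gripper sits beside a grey bucket at lower left. The side view agrees. Next I'll measure the crate outline and the red knob.

```bash
python3 - <<'E'
from h import *
p=snapshot("top");q=snapshot("side")
def red(p):
    h=cv2.cvtColor(p["img"],cv2.COLOR_RGB2HSV)
    m=((h[...,0]<6)|(h[...,0]>174))&(h[...,1]>180)&(h[...,2]>100)
    n,l,st,c=cv2.connectedComponentsWithStats(m.astype(np.uint8))
    return [(st[i].tolist(),c[i].round(1).tolist()) for i in np.argsort(-st[1:,4])[:2]+1],
print(red(p),red(q))
# crate
h=cv2.cvtColor(p["img"],cv2.COLOR_RGB2HSV)
m=((h[...,0]>14)&(h[...,0]<30)&(h[...,1]>50)&(h[...,2]>120)).astype(np.uint8)
n,l,st,c=cv2.connectedComponentsWithStats(m)
i=l[170,300] or l[190,286]
print(st[i])
pts=np.argwhere(l==i)[:,::-1]
W=np.array([ray(p,u,72)[:2] for u in pts]).astype(np.float32)
print(cv2.minAreaRect(W))
pos=None
for nm,P,u in(("top",p,red(p)[0][0][1]),("side",q,red(q)[0][0][1])): print(nm,ray(P,u,105),ray(P,u,100))
cv2.imwrite("pics/crops.png",cv2.cvtColor(np.hstack([cv2.resize(p["img"][130:250,130:360],(460*8//10*2//2,192*1)),cv2.resize(q["img"][125:285,170:362],(230,192))]),cv2.COLOR_RGB2BGR))
big=cv2.resize(p["img"][140:240,130:360],None,fx=3,fy=3,interpolation=2)
cv2.imwrite("pics/crop1.png",cv2.cvtColor(big,cv2.COLOR_RGB2BGR))
E
```

```text
([([143, 171, 22, 21, 356], [153.5, 180.8]), ([143, 85, 4, 2, 7], [144.7, 85.4])],) ([([194, 143, 17, 14, 65], [201.9, 151.2]), ([258, 118, 3, 8, 16], [258.7, 121.4])],)
[ 222  153  128   75 8902]
((582.0370483398438, -82.90812683105469), (215.78427124023438, 377.6604309082031), 1.6287187337875366)
top [604.99345989 303.44197203 105.        ] [605.53162015 304.95590682 100.        ]
side [588.14308944 283.4435197  105.        ] [592.55865118 290.19758533 100.        ]
```

View pics/crop1.png

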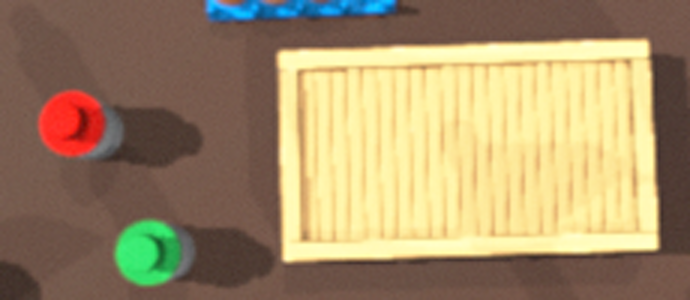

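The crate centre is about (582,-83) with yaw +0.028 rad. The red feeder is near (606,308). I'll lift clear of the bucket, close the fingers and go above the first press point.

```bash
cat >> h.py <<'E'
from scipy.spatial.transform import Rotation as R
C=np.array([582.,-83.]);t=0.0284
def cr(x,y): return C+np.array([np.cos(t)*x-np.sin(t)*y,np.sin(t)*x+np.cos(t)*y])
def go(X,yd=None):
    s=state();q=s["orientation"];r=R.from_quat([q[1],q[2],q[3],q[0]]).as_matrix()
    X=np.array(X,float);a=np.arctan2(r[1,1],r[0,1])
    print("pos",s["position"].round(1),"yawY",round(a,3),"travel cm",(r.T@(X-s["position"])/10).round(2),"yaw",None if yd is None else round(a-yd,3))
E
python3 - <<'E'
from h import *
q=snapshot("side")
h=cv2.cvtColor(q["img"],cv2.COLOR_RGB2HSV)
m=((h[...,0]<8)|(h[...,0]>172))&(h[...,1]>120)&(h[...,2]>40);m[:, :185]=0;m[:,222:]=0;m[:135]=0;m[175:]=0
a=np.argwhere(m);print(len(a),a.min(0),a.max(0),a.mean(0))
for X in((606,308),(606,305),(603,300),(606,312)): print(X,proj(q,(*X,121)),proj(q,(*X,84)),proj(q,(*X,0)))
go((206.6,536,330)); go((*cr(0,84),330),t); go((*cr(0,84),110),t)
E
```

```text
259 [139 193] [157 211] [148.76061776 201.78764479]
(606, 308) [201.40303682 142.25932582] [202.40567459 151.71437679] [204.55354694 171.96919163]
(606, 305) [201.94008924 142.60043322] [202.93442467 152.06208994] [205.06434676 172.32948769]
(603, 300) [202.10755499 143.49183391] [203.10232549 152.97029446] [205.2327537  173.26962972]
(606, 312) [200.68925157 141.80596704] [201.70288352 151.25221193] [203.87453112 171.4902433 ]
pos [206.7 536.6 231.3] yawY 1.203 travel cm [-0.01 -0.06 -9.87] yaw None
pos [206.7 536.6 231.3] yawY 1.203 travel cm [-54.05 -36.57  -9.87] yaw 1.175
pos [206.7 536.6 231.3] yawY 1.203 travel cm [-54.05 -36.57  12.13] yaw 1.175
```

carry_out --targets '[{"travel":[0,0,-5],"yaw":0},{"travel":[0,0,-10],"yaw":0},{"travel":[0,0,-10],"yaw":0},{"travel":[-4,-3,-10],"yaw":0.08},{"travel":[-8,-5.5,-10],"yaw":0.17},{"travel":[-12,-8,-10],"yaw":0.26},{"travel":[-16,-11,-10],"yaw":0.35},{"travel":[-20,-13.5,-10],"yaw":0.43},{"travel":[-24,-16,-10],"yaw":0.52},{"travel":[-28,-19,-10],"yaw":0.6},{"travel":[-32,-21.5,-10],"yaw":0.69},{"travel":[-36,-24.5,-10],"yaw":0.78},{"travel":[-40,-27,-10],"yaw":0.87},{"travel":[-44,-29.5,-8],"yaw":0.95},{"travel":[-48,-32.5,-6],"yaw":1.04},{"travel":[-52,-35,-2],"yaw":1.12},{"travel":[-54,-36.5,2],"yaw":1.175},{"travel":[-54,-36.5,6],"yaw":1.175},{"travel":[-54,-36.5,10],"yaw":1.175},{"travel":[-54,-36.5,10],"yaw":1.175}]' --fingers 0 --force 40

```text
time_s: 3.15
position: [575.1, 1.4, 125.3]
orientation: [-0.005, 0.697, 0.717, -0.005]
contact_force: [-1.0, -0.0, 0.8]
opening: 0.4
```

```bash
python3 - <<'E'
from h import *
s=state();print(s["time_s"],s["contact_force"],s["opening"]);go((*cr(0,84),75),t)
for n in("top","side"):
    p=snapshot(n);u=proj(p,s["position"]).astype(int);print(n,u);
    c=p["img"][u[1]-50:u[1]+50,u[0]-60:u[0]+60] if n=="side" else p["img"][u[1]-50:u[1]+50,u[0]-60:u[0]+60]
    cv2.imwrite(f"pics/p_{n}.png",cv2.cvtColor(cv2.resize(c,None,fx=4,fy=4),cv2.COLOR_RGB2BGR))
E
```

```text
3.15 [-1.01070398 -0.01822813  0.760122  ] 0.36591743558979556
pos [575.1   1.4 125.3] yawY 0.027 travel cm [-0.06  0.52  5.02] yaw -0.001
top [256 190]
side [257 186]
```

View pics/p_side.png

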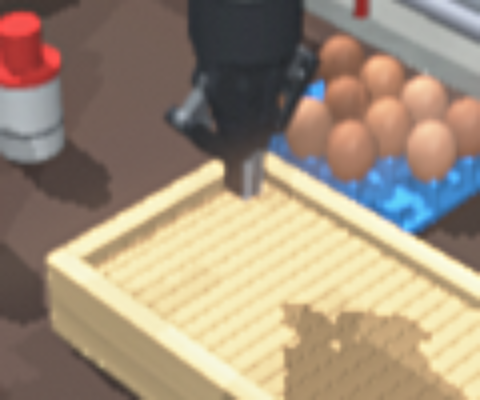

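carry_out --targets '[{"travel":[0,0.5,3],"yaw":0},{"travel":[0,0.5,5],"yaw":0},{"travel":[0,0.5,5.8],"yaw":0},{"travel":[0,0.5,6],"yaw":0},{"travel":[0,0.5,6],"yaw":0},{"travel":[0,0.5,6],"yaw":0}]'

```text
time_s: 3.85
position: [585.8, 2.1, 73.4]
orientation: [0.001, 0.697, 0.717, 0.001]
contact_force: [0.3, 0.9, -0.2]
opening: 0.1
```

carry_out --targets '[{"travel":[0,0,0.5],"yaw":0},{"travel":[0,0,0.7],"yaw":0},{"travel":[0,0,0.7],"yaw":0},{"travel":[0,0,0.7],"yaw":0}]'

```text
time_s: 4.25
position: [585.7, 2.1, 66.3]
orientation: [0.001, 0.697, 0.717, 0.001]
contact_force: [0.7, 0.7, 0.1]
opening: 0.2
```

carry_out --targets '[{"travel":[0,0,0.4],"yaw":0},{"travel":[0,0,0.6],"yaw":0},{"travel":[0,0,0.75],"yaw":0},{"travel":[0,0,0.85],"yaw":0},{"travel":[0,0,0.85],"yaw":0},{"travel":[0,0,0.85],"yaw":0}]'

```text
time_s: 4.85
position: [585.6, 2.1, 59.5]
orientation: [0.001, 0.697, 0.717, 0.001]
contact_force: [-3.6, 0.6, 10.7]
opening: -0.1
```

Hard already here: 10.7 N at z=59.5, crate y≈85. I'll press on both sides to bracket the joist.

carry_out --targets '[{"travel":[0,0,-0.5],"yaw":0},{"travel":[-1.2,0,-0.5],"yaw":0},{"travel":[-2.4,0,-0.5],"yaw":0},{"travel":[-2.4,0,-0.2],"yaw":0},{"travel":[-2.4,0,0],"yaw":0},{"travel":[-2.4,0,0.15],"yaw":0},{"travel":[-2.4,0,0.15],"yaw":0},{"travel":[-2.4,0,0.15],"yaw":0}]'

```text
time_s: 5.65
position: [586.1, -22.8, 59.0]
orientation: [0.002, 0.697, 0.717, 0.0]
contact_force: [-2.8, -2.8, 8.8]
opening: 0.5
```

carry_out --targets '[{"travel":[0,0,-0.5],"yaw":0},{"travel":[2.4,0,-0.5],"yaw":0},{"travel":[4.8,0,-0.5],"yaw":0},{"travel":[4.8,0,-0.2],"yaw":0},{"travel":[4.8,0,-0.1],"yaw":0},{"travel":[4.8,0,0],"yaw":0},{"travel":[4.8,0,0],"yaw":0},{"travel":[4.8,0,0],"yaw":0}]'

```text
time_s: 6.45
position: [584.7, 24.9, 59.1]
orientation: [0.001, 0.697, 0.717, 0.001]
contact_force: [-1.5, 2.2, 3.1]
opening: 0.3
```

carry_out --targets '[{"travel":[0,0,-0.5],"yaw":0},{"travel":[1.0,0,-0.5],"yaw":0},{"travel":[1.0,0,-0.2],"yaw":0},{"travel":[1.0,0,0],"yaw":0},{"travel":[1.0,0,0.1],"yaw":0},{"travel":[1.0,0,0.15],"yaw":0},{"travel":[1.0,0,0.15],"yaw":0},{"travel":[1.0,0,0.15],"yaw":0}]'

```text
time_s: 7.25
position: [584.4, 34.9, 57.6]
orientation: [0.001, 0.697, 0.717, 0.001]
contact_force: [0.2, 0.2, 1.3]
opening: -0.1
```

carry_out --targets '[{"travel":[0,0,-0.6],"yaw":0},{"travel":[-3.5,0,-0.6],"yaw":0},{"travel":[-6.7,0,-0.6],"yaw":0},{"travel":[-6.7,0,-0.3],"yaw":0},{"travel":[-6.7,0,-0.1],"yaw":0},{"travel":[-6.7,0,0],"yaw":0},{"travel":[-6.7,0,0],"yaw":0},{"travel":[-6.7,0,0],"yaw":0}]'

```text
time_s: 8.05
position: [586.4, -32.0, 58.2]
orientation: [0.002, 0.697, 0.717, 0.0]
contact_force: [-0.9, -5.1, 5.7]
opening: 0.1
```

carry_out --targets '[{"travel":[0,0,-0.6],"yaw":0},{"travel":[-0.8,0,-0.6],"yaw":0},{"travel":[-0.8,0,-0.3],"yaw":0},{"travel":[-0.8,0,-0.1],"yaw":0},{"travel":[-0.8,0,0],"yaw":0},{"travel":[-0.8,0,0],"yaw":0},{"travel":[-0.8,0,0],"yaw":0}]'

```text
time_s: 8.75
position: [586.5, -39.9, 58.1]
orientation: [0.002, 0.697, 0.717, 0.0]
contact_force: [-1.1, 0.1, 0.7]
opening: 0.0
```

carry_out --targets '[{"travel":[0,0,-0.6],"yaw":0},{"travel":[3.5,0,-0.6],"yaw":0},{"travel":[6.9,0,-0.6],"yaw":0},{"travel":[6.9,0,-0.3],"yaw":0},{"travel":[6.9,0,-0.1],"yaw":0},{"travel":[6.9,0,0],"yaw":0},{"travel":[6.9,0,0],"yaw":0},{"travel":[6.9,0,0],"yaw":0}]'

```text
time_s: 9.55
position: [584.4, 28.5, 58.1]
orientation: [0.002, 0.697, 0.717, 0.0]
contact_force: [-0.7, 1.1, 1.4]
opening: 0.0
```

Pressing is soft at y=-40 and y=+35 (about 1 N). It is hard from about -35 to +27, which is the joist plus the finger width, so the joist middle is near world y = -4. Next I'll go for the red feeder.

```bash
python3 - <<'E'
from h import *
go((606,308,185)); go((606,308,84))
E
```

```text
pos [584.4  28.5  58.1] yawY 0.028 travel cm [ 27.85   2.98 -12.73] yaw None
pos [584.4  28.5  58.1] yawY 0.028 travel cm [27.87  2.96 -2.63] yaw None
```

carry_out --targets '[{"travel":[0,0,-4],"yaw":0},{"travel":[0,0,-8],"yaw":0},{"travel":[0,0,-12.7],"yaw":0},{"travel":[4,0.5,-12.7],"yaw":0},{"travel":[8,1,-12.7],"yaw":0},{"travel":[12,1.5,-12.7],"yaw":0},{"travel":[16,2,-12.7],"yaw":0},{"travel":[20,2.5,-12.7],"yaw":0},{"travel":[24,2.8,-12.7],"yaw":0},{"travel":[27,3,-12.7],"yaw":0},{"travel":[27.9,3,-12.7],"yaw":0},{"travel":[27.9,3,-12.7],"yaw":0},{"travel":[27.9,3,-12.7],"yaw":0},{"travel":[27.9,3,-12.7],"yaw":0}]' --fingers 100

```text
time_s: 10.95
position: [606.4, 306.7, 184.8]
orientation: [0.002, 0.698, 0.716, -0.0]
contact_force: [-0.1, 0.2, -0.7]
opening: 85.5
```

```bash
python3 - <<'E'
from h import *
s=state();print(s["opening"]);go((606,308,84))
p=snapshot("side");c=p["img"][70:190,130:280];cv2.imwrite("pics/g1.png",cv2.cvtColor(cv2.resize(c,None,fx=5,fy=5),cv2.COLOR_RGB2BGR))
p=snapshot("top");save(p,"t2")
E
```

```text
85.45104064493037
pos [606.4 306.7 184.8] yawY 0.027 travel cm [ 0.15 -0.06 10.08] yaw None
```

View pics/g1.png

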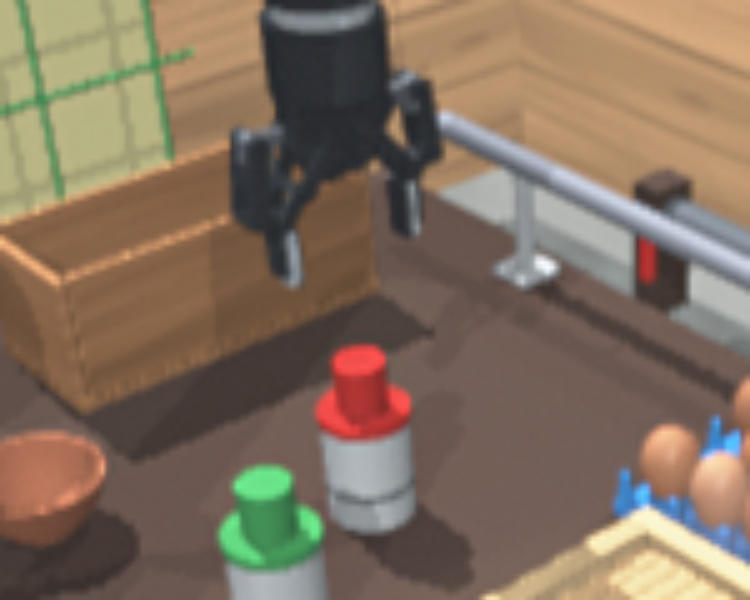

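The open fingers straddle the knob line: their midpoint is near crop (347,247) and the knob is at (360,365). Allowing for the height difference, that lines up. I'll descend and grip.

carry_out --targets '[{"travel":[0.1,0,3],"yaw":0},{"travel":[0.1,0,6],"yaw":0},{"travel":[0.1,0,8],"yaw":0},{"travel":[0.1,0,9.3],"yaw":0},{"travel":[0.1,0,9.9],"yaw":0},{"travel":[0.1,0,9.9],"yaw":0},{"travel":[0.1,0,9.9],"yaw":0},{"travel":[0.1,0,9.9],"yaw":0}]'

```text
time_s: 11.85
position: [607.4, 308.1, 87.3]
orientation: [0.002, 0.698, 0.716, 0.001]
contact_force: [-0.3, 0.7, 0.3]
opening: 85.5
```

carry_out --targets '[{"travel":[0,0,0],"yaw":0},{"travel":[0,0,0],"yaw":0},{"travel":[0,0,0],"yaw":0},{"travel":[0,0,0],"yaw":0},{"travel":[0,0,0],"yaw":0},{"travel":[0,0,0],"yaw":0},{"travel":[0,0,0],"yaw":0},{"travel":[0,0,0],"yaw":0},{"travel":[0,0,0],"yaw":0},{"travel":[0,0,0],"yaw":0},{"travel":[0,0,0],"yaw":0},{"travel":[0,0,0],"yaw":0}]' --fingers 0 --force 70

```text
time_s: 13.05
position: [607.4, 308.3, 87.8]
orientation: [0.002, 0.698, 0.716, 0.002]
contact_force: [-1.7, 1.4, 4.4]
opening: 34.6
```

carry_out --targets '[{"travel":[0,0,-1],"yaw":0},{"travel":[0,0,-3],"yaw":0},{"travel":[0,0,-6],"yaw":0},{"travel":[0,0,-9],"yaw":0},{"travel":[0,0,-12],"yaw":0},{"travel":[0,0,-14],"yaw":0},{"travel":[0,0,-15],"yaw":0},{"travel":[0,0,-15],"yaw":0},{"travel":[0,0,-15],"yaw":0}]'

```text
time_s: 13.95
position: [605.8, 307.9, 235.5]
orientation: [0.002, 0.698, 0.716, -0.0]
contact_force: [-0.7, -0.7, -8.3]
opening: 34.3
```

```bash
python3 - <<'E'
from h import *
s=state();print(s["opening"],s["contact_force"]);go((585,-4,235)); go((585,-4,165))
p=snapshot("side");u=proj(p,s["position"]).astype(int);print(u,proj(p,s["position"]-[0,0,87]));c=p["img"][max(0,u[1]-60):u[1]+60,u[0]-75:u[0]+75];cv2.imwrite("pics/g2.png",cv2.cvtColor(cv2.resize(c,None,fx=5,fy=5),cv2.COLOR_RGB2BGR))
E
```

```text
34.304124802891174 [-0.66723901 -0.724525   -8.31441807]
pos [605.8 307.9 235.5] yawY 0.027 travel cm [-31.13  -2.9    0.13] yaw None
pos [605.8 307.9 235.5] yawY 0.027 travel cm [-31.11  -2.91   7.13] yaw None
[198 110] [200.58778229 135.04331982]
```

View pics/g2.png

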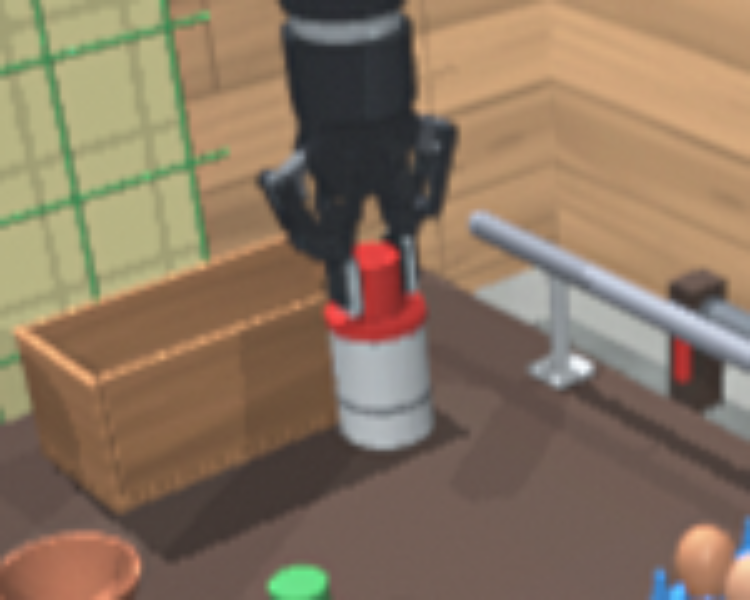

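The feeder is held upright, its bottom near crop (385,430). Carrying it over the joist.

carry_out --targets '[{"travel":[-1,0,0],"yaw":0},{"travel":[-3,-0.2,0],"yaw":0},{"travel":[-6,-0.5,0],"yaw":0},{"travel":[-9,-0.8,0],"yaw":0},{"travel":[-12,-1.1,0],"yaw":0},{"travel":[-15,-1.4,0],"yaw":0},{"travel":[-18,-1.7,0],"yaw":0},{"travel":[-21,-2,0],"yaw":0},{"travel":[-24,-2.2,0],"yaw":0},{"travel":[-27,-2.5,0],"yaw":0},{"travel":[-29.5,-2.8,0],"yaw":0},{"travel":[-31,-2.9,0],"yaw":0},{"travel":[-31.1,-2.9,2],"yaw":0},{"travel":[-31.1,-2.9,4],"yaw":0},{"travel":[-31.1,-2.9,6],"yaw":0},{"travel":[-31.1,-2.9,7],"yaw":0},{"travel":[-31.1,-2.9,7],"yaw":0},{"travel":[-31.1,-2.9,7],"yaw":0},{"travel":[-31.1,-2.9,7],"yaw":0}]'

```text
time_s: 15.9
position: [585.9, -4.0, 167.5]
orientation: [0.002, 0.698, 0.717, 0.0]
contact_force: [-0.3, 0.6, -7.9]
opening: 34.4
```

```bash
python3 - <<'E'
from h import *
s=state();print(s["opening"],s["contact_force"]);go((585,-4,150))
E
```

```text
34.434998563154764 [-0.31821942  0.63128812 -7.93491627]
pos [585.9  -4.  167.5] yawY 0.027 travel cm [ 0.01 -0.1   1.75] yaw None
```

Lowering to about 1.5 mm above the floor, then in small steps while reading the force.

carry_out --targets '[{"travel":[0,0,0.6],"yaw":0},{"travel":[0,0,1.1],"yaw":0},{"travel":[0,0,1.5],"yaw":0},{"travel":[0,0,1.7],"yaw":0},{"travel":[0,0,1.8],"yaw":0},{"travel":[0,0,1.8],"yaw":0},{"travel":[0,0,1.8],"yaw":0}]'

```text
time_s: 16.6
position: [586.1, -4.0, 149.6]
orientation: [0.003, 0.698, 0.717, 0.0]
contact_force: [-1.0, -0.4, -7.9]
opening: 34.4
```

carry_out --targets '[{"travel":[0,0,0.05],"yaw":0},{"travel":[0,0,0.1],"yaw":0},{"travel":[0,0,0.12],"yaw":0},{"travel":[0,0,0.12],"yaw":0},{"travel":[0,0,0.12],"yaw":0}]'

```text
time_s: 17.1
position: [586.1, -4.1, 148.4]
orientation: [0.003, 0.698, 0.716, 0.0]
contact_force: [0.1, 0.1, -8.9]
opening: 34.3
```

carry_out --targets '[{"travel":[0,0,0.04],"yaw":0},{"travel":[0,0,0.08],"yaw":0},{"travel":[0,0,0.1],"yaw":0},{"travel":[0,0,0.1],"yaw":0},{"travel":[0,0,0.1],"yaw":0}]'

```text
time_s: 17.6
position: [586.1, -4.1, 147.4]
orientation: [0.003, 0.698, 0.716, 0.0]
contact_force: [0.1, 0.5, -8.2]
opening: 34.6
```

carry_out --targets '[{"travel":[0,0,0.03],"yaw":0},{"travel":[0,0,0.06],"yaw":0},{"travel":[0,0,0.06],"yaw":0},{"travel":[0,0,0.06],"yaw":0}]'

```text
time_s: 18.0
position: [586.2, -4.1, 147.4]
orientation: [0.003, 0.698, 0.716, 0.001]
contact_force: [-2.1, -0.8, -1.3]
opening: 34.4
```

Firm contact: 7 N of the load was taken up within 0.6 mm, so the floor is hard here. Pressing slightly further, then releasing.

carry_out --targets '[{"travel":[0,0,0.03],"yaw":0},{"travel":[0,0,0.03],"yaw":0},{"travel":[0,0,0.03],"yaw":0}]'

```text
time_s: 18.3
position: [586.2, -4.1, 147.4]
orientation: [0.003, 0.698, 0.717, 0.001]
contact_force: [-1.4, 0.1, -1.0]
opening: 34.3
```

carry_out --targets '[{"travel":[0,0,0],"yaw":0},{"travel":[0,0,0],"yaw":0},{"travel":[0,0,0],"yaw":0},{"travel":[0,0,0],"yaw":0},{"travel":[0,0,0],"yaw":0},{"travel":[0,0,0],"yaw":0},{"travel":[0,0,0],"yaw":0},{"travel":[0,0,0],"yaw":0}]' --fingers 100

```text
time_s: 19.1
position: [586.2, -4.1, 147.4]
orientation: [0.003, 0.698, 0.717, 0.001]
contact_force: [0.8, -0.3, 0.3]
opening: 85.3
```

carry_out --targets '[{"travel":[0,0,-2],"yaw":0},{"travel":[0,0,-5],"yaw":0},{"travel":[0,0,-9],"yaw":0},{"travel":[0,0,-13],"yaw":0},{"travel":[0,0,-17],"yaw":0},{"travel":[4,-5,-20],"yaw":0},{"travel":[8,-9,-20],"yaw":0},{"travel":[12,-13,-20],"yaw":0},{"travel":[12,-13,-20],"yaw":0},{"travel":[12,-13,-20],"yaw":0},{"travel":[12,-13,-20],"yaw":0}]'

```text
time_s: 20.2
position: [452.0, 113.1, 346.7]
orientation: [0.003, 0.697, 0.717, 0.001]
contact_force: [0.1, 0.1, -0.1]
opening: 86.0
```

```bash
python3 - <<'E'
from h import *
s=state();print(s["opening"],s["contact_force"],s["position"])
p=snapshot("side");q=snapshot("top")
u=proj(p,(586,-4,110)).astype(int);print("side knob/base expect",proj(p,(586,-4,181)),proj(p,(586,-4,60)),"top",proj(q,(586,-4,144)))
a=cv2.resize(p["img"][u[1]-60:u[1]+60,u[0]-60:u[0]+60],(400,400));v=proj(q,(586,-4,110)).astype(int)
b=cv2.resize(q["img"][v[1]-60:v[1]+60,v[0]-60:v[0]+60],(400,400))
print(u,v);cv2.imwrite("pics/f.png",cv2.cvtColor(np.hstack([a,b]),cv2.COLOR_RGB2BGR))
E
```

```text
86.04447130120492 [ 0.06074365  0.14110903 -0.06983485] [452.00342382 113.12512655 346.74171055]
side knob/base expect [261.50362966 169.02060991] [261.2152431 203.004893 ] top [258.53993112 185.77902607]
[261 189] [258 186]
```

View pics/f.png

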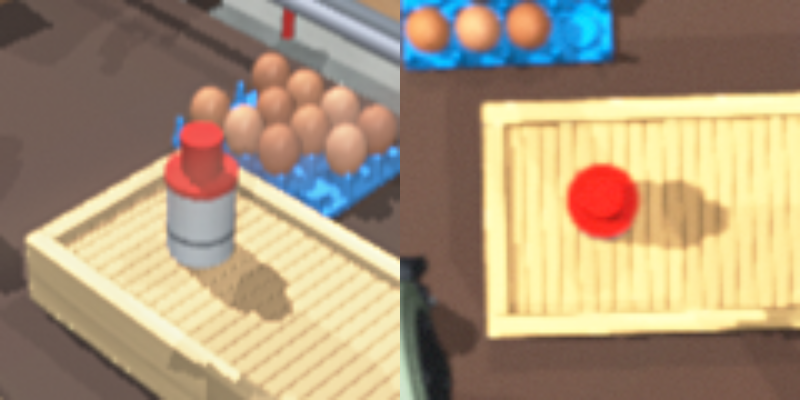

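The feeder stands upright on the floor: base at crop (200,255) in the side view, lid at (602,200) in the top view. Nothing touches it. Handing in.

```bash
python3 -c "
from h import *
print(workorder.close_job())"
```

```text
the job is handed in; nothing more can be done
None
```

I found the joist by pressing, stood the red-lidded feeder over it, and handed the job in at about 20 s of the 72 s allowed. The hand-in reports no verdict, so I don't know how it was judged.

- **Finding the joist:** The floor was hard under the fingertips from about y = -35 to +27 mm in the world frame. It was soft at y = -40 and +35, at about 1 N. I took the middle as y ≈ -4 mm, about 79 mm along the crate's y axis. The highest press was about 11 N, against the 20 N limit.
- **One disagreement:** The hard stretch was wider than the 22 mm fingertip plus the 32 mm joist should give. I therefore relied on it being symmetric, and trust the middle to about ±3 mm.
- **Placing:** I lifted the feeder by its knob and let it down at (586, -4) mm. The floor took about 7 N of its weight within 0.6 mm of travel. The arm's height didn't change as the load came off.
- **Last checks:** After release, the side and top pictures showed the feeder upright and clear of the gripper, inside the rims. The tool force was near zero. I did not measure the floor's sag or the feeder's tilt directly, and I did not re-measure where the other things stand.

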